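# Hang the blue pestle plumb and stand it in its jar

### The arm

A 6-joint arm with a two-finger parallel gripper is mounted at the origin on the work surface. World frame = base frame: x ahead of the robot, y to its left, z up, the work surface at z = 0. Lengths are in mm, angles in rad, forces in N, time in s.
With the tool pointing down it reaches from about 275 to 725 mm from the base axis. Payload 5.6 kg.
Tool frame: the origin (TCP) lies between the finger pads; the fingertips stand 17 mm ahead of it and the grasp point (between the pads) lies 2 mm behind it; z points along the fingers, y is the direction in which the jaws open and shut (so a half turn about z gives the same grasp; the last joint's range is limited). The gripper opens to 85 mm and grips with 20 to 120 N. Pads are 22 mm wide; open, the fingers measure 114 mm over their backs; the gripper's body (76 mm by 85 mm) begins 54 mm behind the grasp point. The pads swing forward as they close: fully open they stand 13 mm farther back than shut.
Start: joints at [1.436, 0.255, 0.108, 0, -1.424, -0.285], TCP at [224.141, 502.249, 248.283] pointing down, gripper open.
Joint ranges: [-2.95, 2.95], [-1.21, 1.97], [-1.09, 1.5], [-2.87, 1.71], [-2.94, -0.07], [-3.05, 3.05]. Speed limits (rad/s): [2.57, 2.57, 3.14, 3.14, 3.14, 3.14].

### API

Orientations are given as a rotation vector (axis times angle).
In Python, from plant import monitor, camera, r gives the robot as it stands.
- The arm moves only by the tool arm_command, never from a script. Its argument "series" is a list of rows, each a list of 2 entries, a list of its own where there are three numbers: the shift along the tool's x, y, z in m, then the turn about the tool's z in degrees. In form: [[[x, y, z], spin], ...]. A call has 1 to 5 rows; each row is the pose to reach, as a shift and turn from the pose commanded when the call began, along the tool's axes at that moment; what a row does not reach only later rows make up. A row lasts 1/8 s, in which the tool goes at most 62.5 mm and 10.7 degrees, less where a joint would pass 70% of its speed; a pose out of reach is approached as far as the arm can. A call with a gripper value outside its range is refused whole. "claw" is the finger opening in m, from 0 to 0.0854, set as the call begins (left out, the last holds). The fingers move at their own pace and stop on an object; "grip_force" is the grip in N (left out, the last holds). Time passes only in rows, so rows that repeat a pose let the fingers close. It gives the time, the measured TCP pose, the force and the opening at its end, in the units of the state.
- monitor.get_state(): the state, without advancing time (a new reading comes with each control period).
- camera(name): name is "side" or "top" or "wrist"; returns a dict with "image" (400x640x3 uint8, red, green, blue), "z_map" (400x640 float32, mm along the optical axis (not along the pixel's ray), 0 where there is no reading), "fx", "fy", "cx", "cy" (pixels), "R" (3x3) and "t" (3): a world point X has camera coordinates R X + t; the wrist camera has in their place "T_tool_cam" (4x4, takes a point from camera to tool coordinates, whose origin is the TCP and whose axes are the flange's). Camera axes: x right, y down, z forward; pixel columns grow to the right and rows downward; lengths in mm; the calibration is good to about 2 mm. A picture is of the moment at which its call begins: read the wrist's pose just before it.
- r.hand_in(): hands the job in, once; it reports no verdict.
The state is a dict: "clock": time; "qpos": joint angles; "joint_velocities": joint speeds; "joint_efforts": joint torques, N m; "ee_pos": TCP position; "eef_rot": TCP orientation; "force": force on the tool from outside, world axes, zero at the start; "moment": the same for the moment, N m; "grip_width": finger opening in mm.
Only numpy, scipy, OpenCV 4.12 (cv2) and the standard library are available. Lean on these libraries where they do the work, as an engineer would, in place of code of your own. Each camera call takes 0.05 s, during which the arm holds its last target.

### The job

Pick the blue-knobbed steel pestle off the drying rest by its knob, lift it clear, ease your grip so that it swings down and hangs plumb, and grip it firmly again. Then lower it, heavy end first, to the bottom of the white jar with the blue stripe and let go there; leave the red pestle, the two dropper bottles and the mortar where they are.

Things in the scene. Friction and masses are not known exactly. Their poses are not given: they have to be found in the camera images.
- blue_knob (a point): centre of the blue ball knob (20 mm diameter) at the handle end of the blue pestle, where to grip it; its x axis runs along the pestle from the heavy end to the knob. At the start the knob overhangs freely, 40 mm above the counter, pointing away from the robot. A 100 N grip lifts the pestle level or sagging; at 10 to 20 N (fingers eased a fraction of a mm) it swings about the line through the pads; under 5 N it drops
- blue_foot (a point): centre of the flat face at the heavy end of the blue pestle, 158 mm from the knob's centre; same axes as blue_knob
- jar_floor (a point): centre of the inner floor of the storage jar, 6 mm above the counter: a white round jar with one blue stripe, fixed to the counter, outside 78 mm in diameter, inside 70 mm, its open rim 110 mm above the counter
- red_knob (a point): centre of the red knob of the bystander pestle, which is of the same size and lies on the same rest, parallel to the blue one, 110 mm beside it; which of the two lies on which side varies
- blue_pestle: the blue pestle, stainless steel, about 0.4 kg, 168 mm long, lying level in the notches of a white rest: a cylindrical heavy end 32 mm in diameter and 50 mm long with a flat face, then a round handle 12 mm in diameter, then the knob. Origin on its axis, 85 mm from the flat face; x axis towards the knob. The rest's nearest bar is 55 mm from the knob and 41 mm high
- red_pestle: the red pestle: origin on its axis half-way along, x axis towards the knob; to be left alone
- red_bottle: bystander: small white dropper bottle with a red nozzle, 30 mm in diameter, 71 mm high; origin at the centre of its underside
- blue_bottle: bystander: small white dropper bottle with a blue nozzle, 30 mm in diameter, 71 mm high; origin at the centre of its underside
- mortar: bystander: white ceramic mortar bowl, 100 mm across, 60 mm high; origin at the centre of its underside

How it is judged (in metres and radians):
On the way, in this order (a step that is already met when the one before it is completed fails the run):
1. the blue pestle hangs plumb from the fingers, heavy end down, within 12 degrees, clear of the rest and counter (angle between blue_knob's own x axis and vertical below 0.21 rad and height (world z) of blue_foot above 0.05 m and contact force between the fingers and blue_pestle above 1 N), for 0.3 s.
2. still held, its heavy end is lowered to within 20 mm of the jar's floor (z of blue_foot in the frame of jar_floor below 0.02 m and horizontal distance between blue_foot and jar_floor below 0.025 m and contact force between the fingers and blue_pestle above 1 N), for 0.1 s.
At the end, for the whole second after the job is handed in: The blue pestle stands at rest in the jar, heavy end down (its end face within 20 mm of the jar's floor and within 25 mm of its centre; it may lean up to 28 degrees against the rim), released; the red pestle, both bottles and the mortar are within 30 mm of where they began (horizontal distance between blue_foot and jar_floor below 0.025 m and z of blue_foot in the frame of jar_floor below 0.02 m and angle between blue_knob's own x axis and vertical below 0.5 rad and linear speed of blue_pestle below 0.03 m/s and distance of each of red_pestle, red_bottle, blue_bottle, mortar from where it was at the start of the episode below 0.03 m); the robot touches nothing.
It fails at once if the red pestle, a bottle or the mortar is shifted by more than 30 mm (distance of any of red_pestle, red_bottle, blue_bottle, mortar from where it was at the start of the episode above 0.03 m).
It also fails if it takes over 54 s, if anything falls off the work surface, if the arm or the gripper's body presses on something with over 40 N, if the wrist force passes 120 N, or if a joint passes its speed limit or range.

## Working session

There is one attempt and no reset: what is moved stays moved. The work goes in short steps, Python scripts to look and compute and a tool call to move; the robot and the scene stay as the last step left them, time stands still between calls to the robot, and variables do not carry over. Pictures are saved under pics/ and viewed, and the job is handed in when it is done.

Besides the shell and the picture viewer there is one more tool, called after "Emit:" by a JSON object that holds its "op" and its "data", one argument or row to a line. arm_command: Moves the arm, as the interface text tells. Its arguments: {"type":"object","properties":{"series":{"type":"array"},"claw":{"type":"number"},"grip_force":{"type":"number"}},"required":["series"]}

```bash
mkdir -p pics; ls; python3 - <<'E'
from plant import monitor,camera,r
import cv2,numpy as np,pickle
s=monitor.get_state()
for k,v in s.items(): print(k,np.round(v,3))
d={}
for n in("top","side","wrist"):
    c=camera(n); d[n]=c
    cv2.imwrite(f"pics/{n}0.png",c["image"][:,:,::-1])
    print(n,{k:np.round(v,3) if not isinstance(v,dict) else v for k,v in c.items() if k not in("image","z_map")})
pickle.dump((s,d),open("d0.pkl","wb"))
E
```

```text
pics
clock 0.0
qpos [ 1.436e+00  2.560e-01  1.070e-01 -1.000e-03 -1.424e+00 -2.850e-01]
joint_velocities [-0.     0.    -0.    -0.     0.001 -0.   ]
joint_efforts [ 0.0000e+00 -3.8663e+01  2.3794e+01  5.3650e+00 -6.0000e-03  0.0000e+00]
ee_pos [223.901 501.864 247.386]
eef_rot [ 3.071e+00 -6.540e-01 -1.000e-03]
force [ 0.043 -0.511 -0.168]
moment [ 0.017 -0.069 -0.005]
grip_width 85.515
top {'fx': np.float64(383.061), 'fy': np.float64(383.061), 'cx': np.float64(321.538), 'cy': np.float64(203.723), 'R': array([[-0.016, -1.   , -0.013],
       [-0.982,  0.019, -0.186],
       [ 0.186,  0.01 , -0.982]]), 't': array([ 31.52 , 560.005, 699.004])}
side {'fx': np.float64(472.799), 'fy': np.float64(472.799), 'cx': np.float64(318.482), 'cy': np.float64(203.607), 'R': array([[ 0.886, -0.463,  0.012],
       [-0.219, -0.441, -0.871],
       [ 0.408,  0.769, -0.492]]), 't': array([-479.659,  200.475,  847.154])}
wrist {'fx': np.float64(319.811), 'fy': np.float64(319.811), 'cx': np.float64(320.768), 'cy': np.float64(192.759), 'T_tool_cam': array([[-0.00000e+00, -9.50000e-01, -3.13000e-01,  8.05730e+01],
       [ 1.00000e+00, -0.00000e+00, -1.00000e-03,  4.09000e-01],
       [ 0.00000e+00, -3.13000e-01,  9.50000e-01, -1.25431e+02],
       [ 0.00000e+00,  0.00000e+00,  0.00000e+00,  1.00000e+00]])}
```

View pics/top0.png

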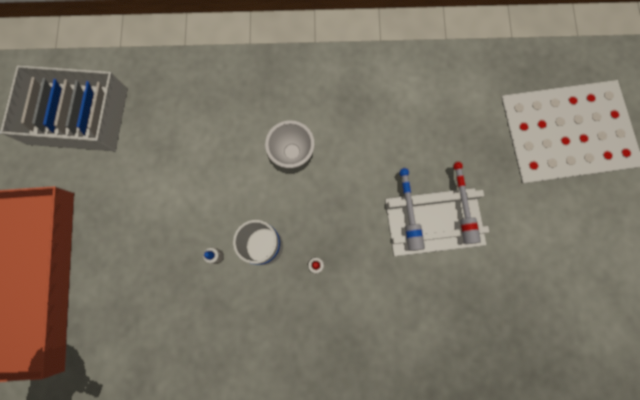

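View pics/side0.png

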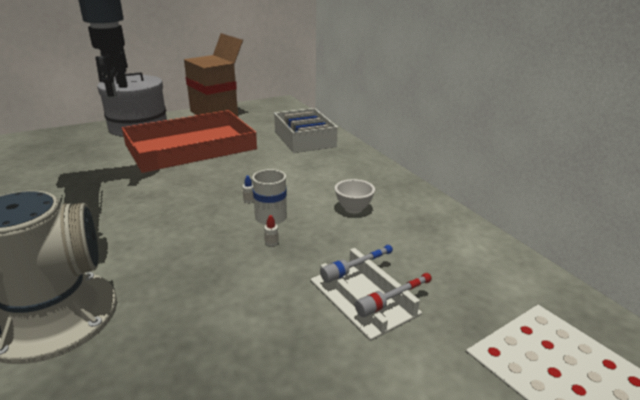

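View pics/wrist0.png

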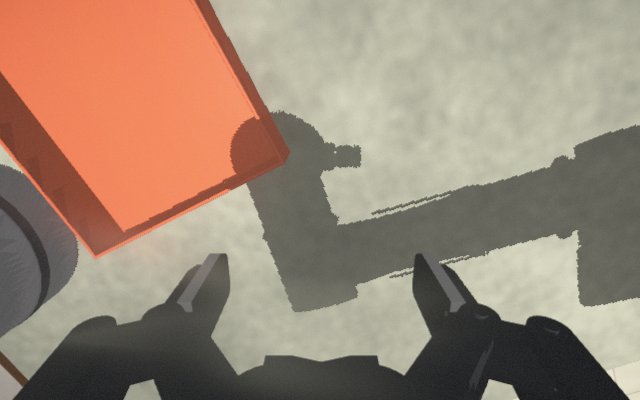

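The top view shows the blue knob at about (405,172), the red knob at (458,166), the jar rim around (256,241), the bottles at (212,256) and (316,265), and the mortar at (290,145). The side view shows the blue knob at (388,249) and the jar at (269,195). I'll enlarge crops of both views.

```bash
python3 - <<'E'
import cv2,pickle,numpy as np
s,d=pickle.load(open("d0.pkl","rb"))
t=d["top"]["image"][:,:,::-1];si=d["side"]["image"][:,:,::-1]
def crop(im,x0,y0,w,h,f): return cv2.resize(im[y0:y0+h,x0:x0+w],None,fx=f,fy=f,interpolation=cv2.INTER_CUBIC)
a=crop(t,385,155,50,100,6);b=crop(t,225,215,66,60,6)
cv2.imwrite("pics/t_p.png",np.hstack([a,np.vstack([b,np.zeros((240,396,3),np.uint8)])]))
a=crop(si,310,235,90,60,6);b=crop(si,240,160,60,70,6)
cv2.imwrite("pics/s_p.png",a);cv2.imwrite("pics/s_j.png",b)
E
```

```text
(no output)
```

View pics/t_p.png

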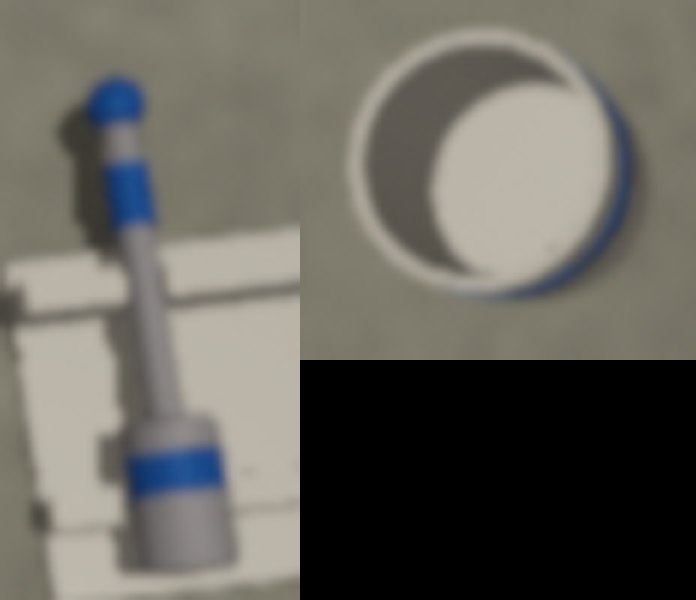

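View pics/s_p.png

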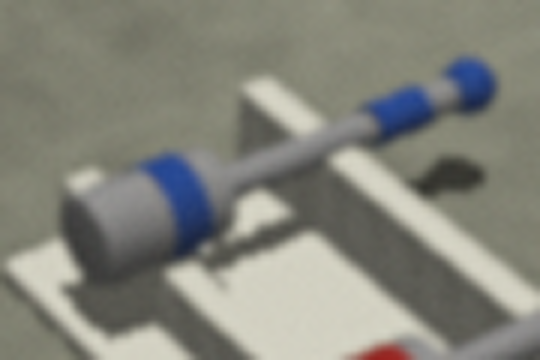

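View pics/s_j.png

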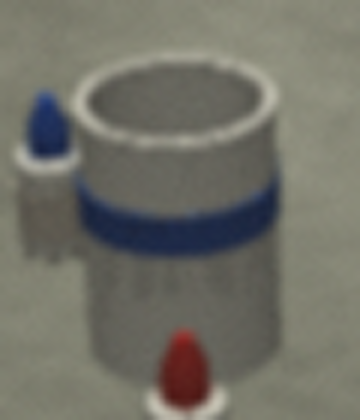

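```bash
cat > h.py <<'E'
import numpy as np,cv2
from scipy.spatial.transform import Rotation as Ro
def ray(c,uv):
    d=np.array([(uv[0]-c["cx"])/c["fx"],(uv[1]-c["cy"])/c["fy"],1.])
    if "R" in c: return -c["R"].T@c["t"], c["R"].T@d
    T=c["W"]; return T[:3,3],T[:3,:3]@d
def tri(l):
    A=0;b=0;P=[]
    for o,d in l:
        d=d/np.linalg.norm(d);M=np.eye(3)-np.outer(d,d);A=A+M;b=b+M@o;P.append((o,M))
    X=np.linalg.solve(A,b); return X,[np.linalg.norm(M@(X-o)) for o,M in P]
def atz(o_d,z): o,d=o_d; return o+d*(z-o[2])/d[2]
def wr(c,s):
    T=np.eye(4);T[:3,:3]=Ro.from_rotvec(s["eef_rot"]).as_matrix();T[:3,3]=s["ee_pos"];c["W"]=T@c["T_tool_cam"];return c
E
python3 - <<'E'
import pickle;from h import *
np.set_printoptions(precision=1,suppress=True)
s,d=pickle.load(open("d0.pkl","rb"));t,si=d["top"],d["side"]
k=tri([ray(t,(404.1,171.7)),ray(si,(388.1,248.6))]);print("knob",k)
j=tri([ray(t,(255.4,241.4)),ray(si,(269.1,176.4))]);print("rim",j)
print("knob z40",atz(ray(t,(404.1,171.7)),40),atz(ray(si,(388.1,248.6)),40))
print("rim110",atz(ray(t,(255.4,241.4)),110),atz(ray(si,(269.1,176.4)),110))
h=atz(ray(t,((190.5)/6+384.5,(568.5)/6+154.5)),38);print("head end",h,(h-k[0]),np.linalg.norm(h-k[0]),np.arctan2(*(k[0]-h)[1::-1]))
print("redknob",tri([ray(t,(458,166)),ray(si,(427,278))]))
for n,p in dict(bb=(212,255),rb=(316,265)).items(): print(n,atz(ray(t,p),71))
print("mortar",atz(ray(t,(290,143)),60))
print(Ro.from_rotvec(s["eef_rot"]).as_matrix())
E
```

```text
knob (array([ 625.4, -146.1,   41.2]), [np.float64(0.010135674248257778), np.float64(0.010135674248151264)])
rim (array([483.4, 139.9, 110.7]), [np.float64(0.06328029669607543), np.float64(0.06328029669618941)])
knob z40 [ 625.7 -146.3   40. ] [ 626.5 -144.7   40. ]
rim110 [483.5 140.  110. ] [483.8 141.2 110. ]
head end [ 469.4 -161.5   38. ] [-156.   -15.5   -3.2] 156.79141884276086 0.09897165329011476
redknob (array([ 636.4, -256.5,   39.2]), [np.float64(0.7478377766507681), np.float64(0.7478377766508645)])
bb [463.1 228.3  71. ]
rb [441.3  33.7  71. ]
mortar [684.3  82.8  60. ]
[[ 0.9 -0.4 -0. ]
 [-0.4 -0.9 -0. ]
 [ 0.   0.  -1. ]]
```

```bash
cat >> h.py <<'E'
def go(s,p,yaw=None):
    R=Ro.from_rotvec(s["eef_rot"]).as_matrix()
    a=np.arctan2(R[1,0],R[0,0])
    print("shift m",np.round(R.T@(np.array(p)-s["ee_pos"])/1000,4),"a",round(a,4),"tilt",np.round(R[:2,2],4),"spin deg",None if yaw is None else round(np.degrees(a-yaw),2))
E
python3 - <<'E'
from h import *;from plant import monitor
s=monitor.get_state(); go(s,(600,-146,248),0.099)
E
```

```text
shift m [6.075e-01 4.384e-01 3.000e-04] a -0.4199 tilt [-0.0005 -0.0014] spin deg -29.73
```

Emit:
{"op": "arm_command", "data": {
  "series": [
    [[0.049,0.035,0],0],
    [[0.097,0.07,0],0],
    [[0.146,0.105,0],0],
    [[0.194,0.14,0],0],
    [[0.243,0.175,0],0]
  ],
  "claw": 0.05,
  "grip_force": 100
}}

```text
clock: 0.78
ee_pos: [375.1, 241.6, 248.3]
eef_rot: [-3.073, 0.654, 0.0]
force: [0.7, 0.5, 1.3]
grip_width: 50.1
```

Emit:
{"op": "arm_command", "data": {
  "series": [
    [[0.049,0.035,0],-5],
    [[0.097,0.07,0],-10],
    [[0.146,0.105,0],-15],
    [[0.194,0.14,0],-20],
    [[0.243,0.175,0],-25]
  ]
}}

```text
clock: 1.4
ee_pos: [525.8, -17.3, 248.1]
eef_rot: [-3.141, -0.031, 0.0]
force: [1.1, 1.0, 0.0]
grip_width: 49.7
```

```bash
python3 - <<'E'
from h import *;from plant import monitor
s=monitor.get_state(); go(s,(590,-146,200),0.099);print(s["qpos"])
E
```

```text
shift m [0.0616 0.1299 0.0481] a 0.0195 tilt [-0.0002  0.0002] spin deg -4.56
[ 2.64822318e-01  2.07852141e-01  4.64433469e-02 -2.26155449e-04
 -1.40951256e+00  1.32550617e+00]
```

Emit:
{"op": "arm_command", "data": {
  "series": [
    [[0.02,0.045,0.015],-2],
    [[0.04,0.09,0.03],-4],
    [[0.062,0.13,0.048],-4.6],
    [[0.062,0.13,0.048],-4.6]
  ]
}}

```text
clock: 1.9
ee_pos: [588.9, -146.8, 196.9]
eef_rot: [-3.138, -0.146, 0.009]
force: [-0.3, -0.3, -0.3]
grip_width: 50.0
```

```bash
python3 - <<'E'
from h import *;from plant import monitor,camera
import pickle
s=monitor.get_state();c=camera("wrist");pickle.dump((s,c),open("w1.pkl","wb"))
print(s["ee_pos"],s["eef_rot"]);wr(c,s)
W=c["W"];
for p in((625.5,-146,40.5),):
    q=np.linalg.inv(W)@np.r_[p,1];print(c["fx"]*q[0]/q[2]+c["cx"],c["fy"]*q[1]/q[2]+c["cy"])
cv2.imwrite("pics/w1.png",c["image"][:,:,::-1])
E
```

```text
[ 588.92751195 -146.75696856  196.89810657] [-3.13754723 -0.1462427   0.00869569]
323.60703891052987 138.9054688472939
```

View pics/w1.png

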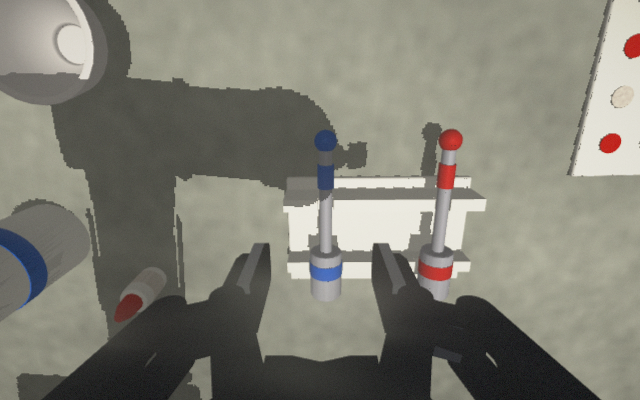

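The wrist view has the blue knob at (325.5,140), against a predicted (323.6,139). The handle runs straight down the image to the head at (326,300), so the yaw is aligned. Next I'll refine the knob position.

```bash
python3 - <<'E'
import pickle;from h import *
np.set_printoptions(precision=1,suppress=True)
s0,d=pickle.load(open("d0.pkl","rb"));s,c=pickle.load(open("w1.pkl","rb"));wr(c,s)
print(atz(ray(c,(325.5,140)),40.5), tri([ray(c,(325.5,140)),ray(d["top"],(404.1,171.7)),ray(d["side"],(388.1,248.6))]))
k=atz(ray(c,(325.5,140)),40.5);h=atz(ray(c,(326.5,300)),24);print(h,np.arctan2(*(k-h)[1::-1]))
go(s,(625.8,-146.8,100),0.099);go(s,(625.8,-146.8,38.5),0.099)
E
```

```text
[ 624.7 -147.7   40.5] (array([ 625. , -146.8,   41.7]), [np.float64(0.9445317542917832), np.float64(0.8417631759699922), np.float64(0.18035430294875118)])
[ 446.  -166.6   24. ] 0.10494380596252344
shift m [0.  0.  0.1] a 0.0932 tilt [-0.  0.] spin deg -0.33
shift m [0.  0.  0.2] a 0.0932 tilt [-0.  0.] spin deg -0.33
```

```bash
python3 - <<'E'
from h import *;from plant import monitor
s=monitor.get_state(); go(s,(625.2,-147,100),0.1);go(s,(625.2,-147,39),0.1)
E
```

```text
shift m [0.0362 0.0049 0.0983] a 0.0944 tilt [-0.0034  0.0003] spin deg -0.32
shift m [0.0364 0.005  0.1593] a 0.0944 tilt [-0.0034  0.0003] spin deg -0.32
```

Emit:
{"op": "arm_command", "data": {
  "series": [
    [[0.015,0.002,0.03],0],
    [[0.03,0.004,0.065],0],
    [[0.036,0.005,0.1],0],
    [[0.036,0.005,0.1],0],
    [[0.036,0.005,0.1],0]
  ]
}}

```text
clock: 2.58
ee_pos: [626.5, -145.6, 102.5]
eef_rot: [3.137, 0.154, 0.004]
force: [1.0, 0.1, 0.7]
grip_width: 50.0
```

```bash
python3 - <<'E'
from h import *;from plant import monitor
s=monitor.get_state(); go(s,(625.2,-147,39),0.1);print(s["ee_pos"])
E
```

```text
shift m [-0.0016  0.0012  0.0635] a 0.0979 tilt [ 0.0027 -0.0008] spin deg -0.12
[ 626.48382349 -145.5773311   102.50606948]
```

Emit:
{"op": "arm_command", "data": {
  "series": [
    [[-0.001,0.001,0.03],0],
    [[-0.001,0.001,0.05],0],
    [[-0.001,0.001,0.063],0],
    [[-0.001,0.001,0.063],0],
    [[-0.001,0.001,0.063],0]
  ]
}}

```text
clock: 3.2
ee_pos: [625.8, -147.1, 38.8]
eef_rot: [3.137, 0.153, 0.004]
force: [0.3, -0.7, -0.7]
grip_width: 49.9
```

```bash
python3 - <<'E'
from h import *;from plant import monitor,camera
s=monitor.get_state();c=camera("wrist"); go(s,(625.2,-147,39),0.1);print(s["ee_pos"],s["force"])
cv2.imwrite("pics/w2.png",c["image"][:,:,::-1])
c=camera("side");cv2.imwrite("pics/s2.png",cv2.resize(c["image"][160:310,300:460,::-1],None,fx=4,fy=4))
E
```

```text
shift m [-0.0005 -0.0001 -0.0002] a 0.0971 tilt [ 0.0024 -0.0005] spin deg -0.16
[ 625.75744805 -147.08482446   38.81989512] [ 0.25890268 -0.69733081 -0.65140718]
```

View pics/w2.png

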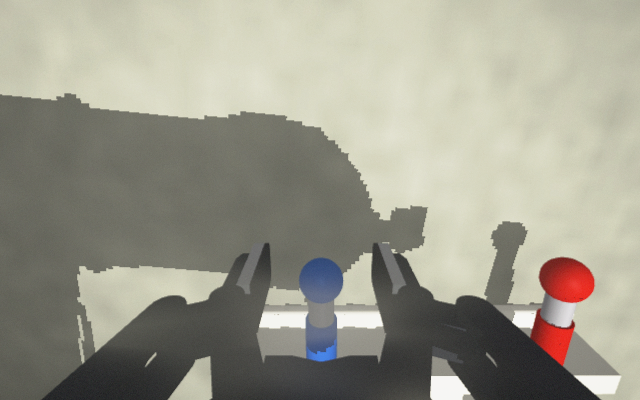

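View pics/s2.png

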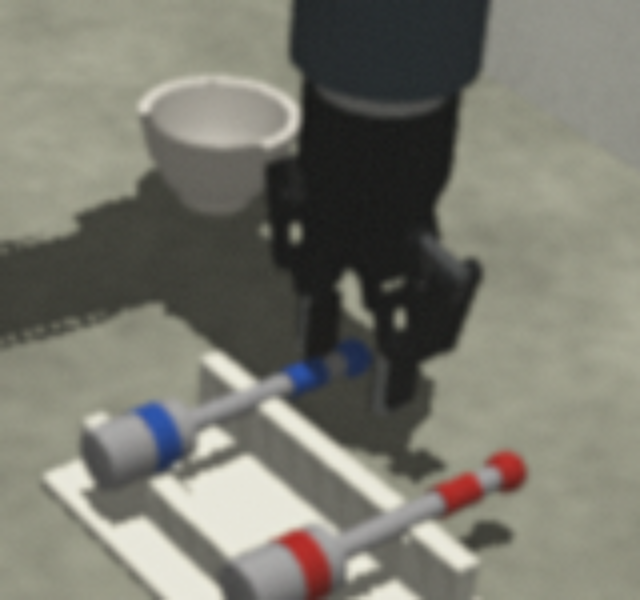

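The knob at (321,281) is centred between the pads, which sit at about (262) and (380). Now I'll close the gripper.

Emit:
{"op": "arm_command", "data": {
  "series": [
    [[0,0,0],0],
    [[0,0,0],0],
    [[0,0,0],0],
    [[0,0,0],0],
    [[0,0,0],0]
  ],
  "claw": 0.0,
  "grip_force": 100
}}

```text
clock: 3.92
ee_pos: [625.1, -147.0, 37.7]
eef_rot: [3.138, 0.152, 0.001]
force: [-0.4, 1.0, 3.2]
grip_width: 15.5
```

The width is 15.5 mm, below the 20 mm knob. I'll look before lifting.

```bash
cat > look.py <<'E'
from h import *;from plant import monitor,camera
import sys
n=sys.argv[1]
s=monitor.get_state();c=camera("wrist");print(s["clock"],s["ee_pos"],s["force"],s["grip_width"])
x0,y0,x1,y1=[int(v) for v in sys.argv[2:6]]
w=cv2.resize(c["image"][200:400,160:480,::-1],None,fx=2,fy=2)
cv2.imwrite(f"pics/w{n}.png",w)
c=camera("side");f=min(800/(x1-x0),600/(y1-y0));cv2.imwrite(f"pics/s{n}.png",cv2.resize(c["image"][y0:y1,x0:x1,::-1],None,fx=f,fy=f,interpolation=cv2.INTER_CUBIC))
E
python3 look.py 3 350 210 430 270
```

```text
3.925 [ 625.08232254 -147.02871898   37.66418892] [-0.40122402  1.00826923  3.23882508] 15.484703618106423
```

View pics/w3.png

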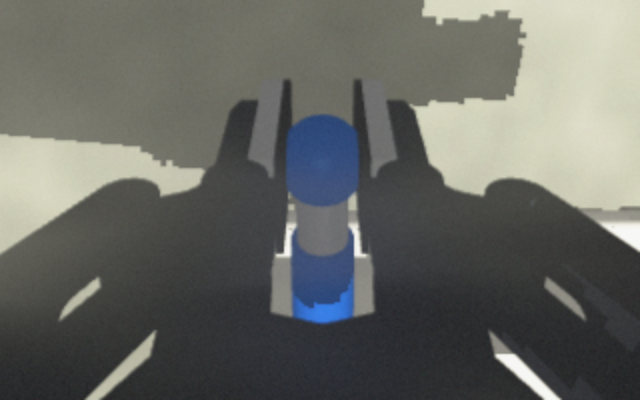

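View pics/s3.png

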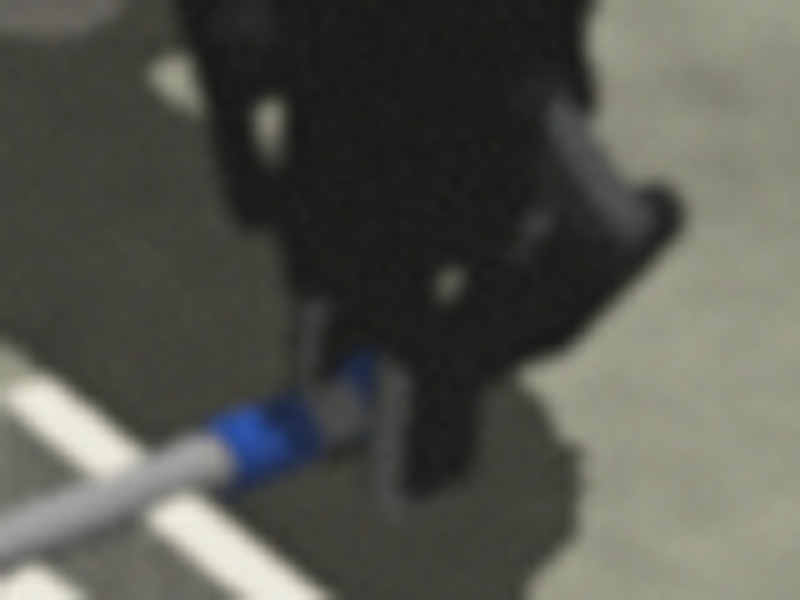

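The knob is held squarely between the pads, so the low width reading looks like compliance at 100 N. I'll lift gently.

Emit:
{"op": "arm_command", "data": {
  "series": [
    [[0,0,-0.008],0],
    [[0,0,-0.022],0],
    [[0,0,-0.04],0],
    [[0,0,-0.055],0],
    [[0,0,-0.06],0]
  ]
}}

```text
clock: 4.65
ee_pos: [625.3, -147.0, 98.5]
eef_rot: [3.138, 0.152, 0.003]
force: [0.0, -0.3, -3.5]
grip_width: 15.4
```

```bash
python3 look.py 4 290 160 450 280
```

```text
4.65 [ 625.31750013 -146.96736662   98.53442509] [ 0.00415235 -0.33049906 -3.50932797] 15.40059658198102
```

View pics/w4.png

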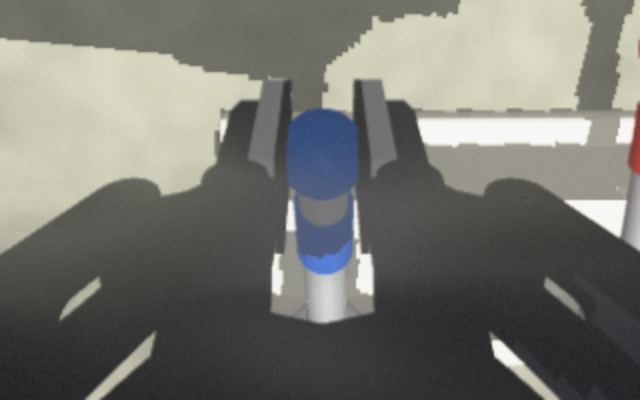

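View pics/s4.png

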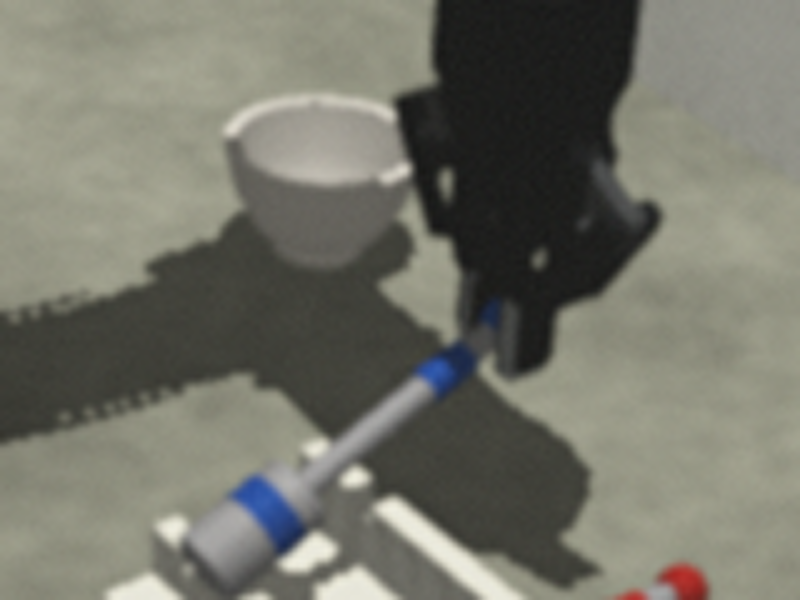

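It is lifted and sagging about 20–25°, which is expected. I'll keep lifting.

Emit:
{"op": "arm_command", "data": {
  "series": [
    [[0,0,-0.03],0],
    [[0,0,-0.08],0],
    [[0,0,-0.13],0],
    [[0,0,-0.18],0],
    [[0,0,-0.21],0]
  ]
}}

```text
clock: 5.38
ee_pos: [624.9, -147.1, 309.4]
eef_rot: [3.138, 0.152, 0.003]
force: [-0.5, 1.0, -4.2]
grip_width: 15.4
```

Emit:
{"op": "arm_command", "data": {
  "series": [
    [[0,0,-0.015],0],
    [[0,0,-0.015],0],
    [[0,0,-0.015],0],
    [[0,0,-0.015],0]
  ]
}}

```text
clock: 5.88
ee_pos: [624.5, -146.9, 320.8]
eef_rot: [-3.137, -0.152, 0.004]
force: [0.8, -1.2, -3.9]
grip_width: 15.4
```

```bash
python3 look.py 5 290 80 450 200;python3 -c "
from plant import monitor;print(monitor.get_state()['qpos'])"
```

```text
5.875 [ 624.49149113 -146.87206882  320.7564336 ] [ 0.75414388 -1.22156654 -3.86126785] 15.387665886231414
[ 1.18800824e-02  4.48100727e-01  5.70767281e-01 -1.53370287e-04
 -1.69502187e+00  1.65577367e+00]
```

View pics/s5.png

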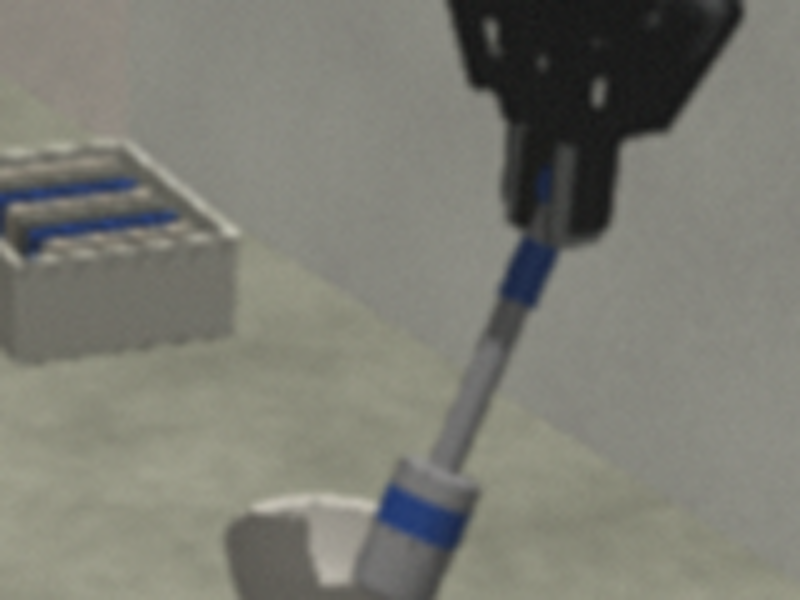

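The pestle has already sagged to roughly 60° below level and is well clear of everything. I'll ease the grip force in steps.

Emit:
{"op": "arm_command", "data": {
  "series": [
    [[0,0,0],0],
    [[0,0,0],0],
    [[0,0,0],0]
  ],
  "grip_force": 40
}}

```text
clock: 6.35
ee_pos: [624.9, -146.9, 322.3]
eef_rot: [-3.138, -0.152, -0.0]
force: [0.2, 0.1, -4.8]
grip_width: 15.0
```

Emit:
{"op": "arm_command", "data": {
  "series": [
    [[0,0,0],0],
    [[0,0,0],0],
    [[0,0,0],0]
  ],
  "grip_force": 20
}}

```text
clock: 6.72
ee_pos: [624.9, -147.0, 322.3]
eef_rot: [-3.138, -0.152, -0.0]
force: [0.2, 0.5, -4.0]
grip_width: 15.1
```

```bash
python3 look.py 6 290 80 450 200
```

```text
6.725 [ 624.85084715 -146.99269305  322.27860976] [ 0.22329125  0.52696409 -3.97495647] 15.132074918868856
```

View pics/s6.png

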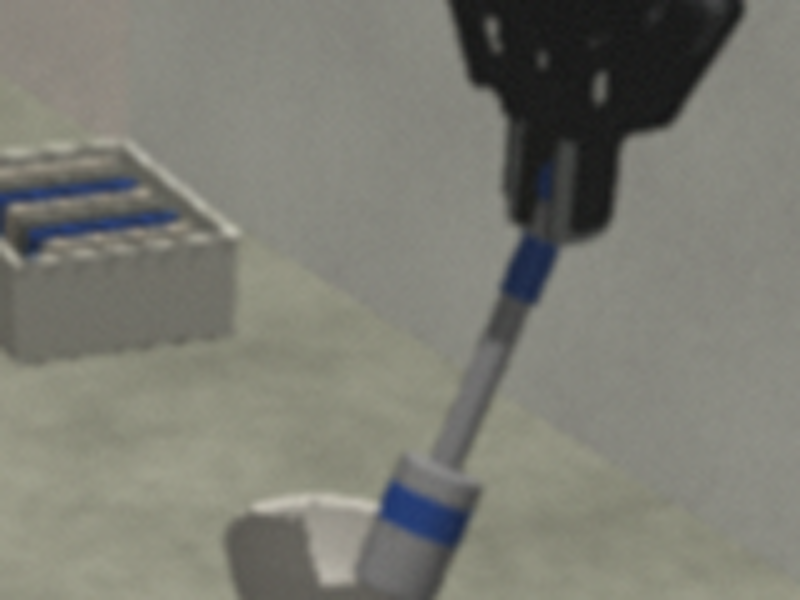

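View pics/w6.png

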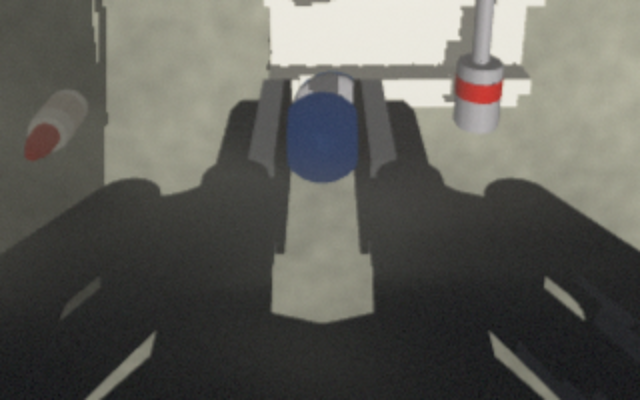

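Reducing the force alone did nothing. I'll ease the opening target in small steps.

Emit:
{"op": "arm_command", "data": {
  "series": [
    [[0,0,0],0],
    [[0,0,0],0],
    [[0,0,0],0]
  ],
  "grip_force": 20,
  "claw": 0.0145
}}

```text
clock: 7.2
ee_pos: [624.9, -147.0, 322.3]
eef_rot: [-3.138, -0.152, -0.0]
force: [0.2, -0.6, -4.6]
grip_width: 15.5
```

```bash
python3 look.py 7 290 80 450 200
```

```text
7.2 [ 624.85727628 -146.98138624  322.28985711] [ 0.20555472 -0.57948723 -4.61882748] 15.512298327724496
```

View pics/s7.png

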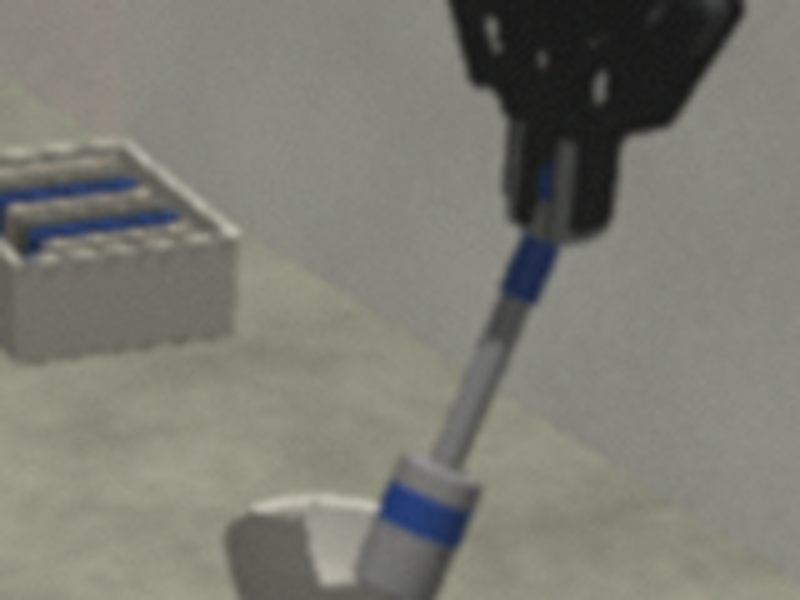

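Emit:
{"op": "arm_command", "data": {
  "series": [
    [[0,0,0],0],
    [[0,0,0],0]
  ],
  "claw": 0.0155
}}

```text
clock: 7.55
ee_pos: [624.9, -147.0, 322.2]
eef_rot: [3.138, 0.152, -0.0]
force: [-0.6, -0.2, -4.7]
grip_width: 15.9
```

```bash
cat > ck.py <<'E'
from h import *;from plant import monitor,camera
c=camera("side");s=monitor.get_state()
im=c["image"][75:215,345:430].astype(int)
m=(im[...,2]>1.35*im[...,0])&(im[...,2]>60)
n,l,st,ce=cv2.connectedComponentsWithStats(m.astype(np.uint8))
for i in range(1,n):
    if st[i,4]>15: print(st[i,4],np.round(ce[i]+[345,75],1))
print(s["grip_width"],s["force"][2],s["clock"])
E
python3 ck.py
```

```text
89 [395.6 133.4]
131 [374.8 182.9]
15.76214353511067 -4.2771602243882345 7.6
```

Emit:
{"op": "arm_command", "data": {
  "series": [
    [[0,0,0],0],
    [[0,0,0],0]
  ],
  "claw": 0.016
}}

```text
clock: 7.85
ee_pos: [624.9, -147.0, 322.3]
eef_rot: [-3.138, -0.152, -0.0]
force: [0.3, -0.2, -3.6]
grip_width: 16.2
```

```bash
python3 ck.py
```

```text
88 [395.9 133.4]
136 [375.7 183.3]
16.58473286567458 -3.600531602894178 7.9
```

Emit:
{"op": "arm_command", "data": {
  "series": [
    [[0,0,0],0],
    [[0,0,0],0]
  ],
  "claw": 0.0163
}}

```text
clock: 8.15
ee_pos: [624.9, -147.0, 322.3]
eef_rot: [-3.138, -0.152, -0.0]
force: [0.1, 0.1, -3.3]
grip_width: 17.0
```

```bash
python3 ck.py
```

```text
89 [396.1 133.3]
133 [376.4 183.4]
16.423064925553565 -4.542472664532715 8.2
```

Emit:
{"op": "arm_command", "data": {
  "series": [
    [[0,0,0],0],
    [[0,0,0],0]
  ],
  "claw": 0.0166
}}

```text
clock: 8.45
ee_pos: [624.8, -147.0, 322.3]
eef_rot: [3.138, 0.152, -0.0]
force: [-0.1, -0.3, -5.1]
grip_width: 17.1
```

```bash
python3 ck.py
```

```text
89 [396.5 133.7]
130 [377.8 183.8]
16.756776502658294 -4.880305298032504 8.5
```

```bash
cat > ang.py <<'E'
from h import *;import pickle,sys
s,d=pickle.load(open("d0.pkl","rb"));c=d["side"]
k=np.array([625,-147,324.]);u=np.array([np.cos(.1),np.sin(.1),0])
L=158-33 # band dist from knob
for th in range(0,45,5):
    t=np.radians(th);X=k-L*(u*np.sin(t)+np.array([0,0,1])*np.cos(t));q=c["R"]@X+c["t"];print(th,np.round(q[:2]/q[2]*c["fx"]+[c["cx"],c["cy"]],1))
E
python3 ang.py
```

```text
0 [395.3 179.9]
5 [390.9 181.1]
10 [386.5 181.8]
15 [382.2 182. ]
20 [378.  181.8]
25 [373.8 181.1]
30 [369.9 179.8]
35 [366.  178.1]
40 [362.4 175.9]
```

Emit:
{"op": "arm_command", "data": {
  "series": [
    [[0,0,0],0],
    [[0,0,0],0]
  ],
  "claw": 0.0169
}}

```text
clock: 8.75
ee_pos: [624.9, -147.0, 322.2]
eef_rot: [-3.138, -0.152, -0.0]
force: [1.0, 0.1, -4.9]
grip_width: 17.1
```

```bash
python3 ck.py
```

```text
87 [397.9 134.2]
129 [383.2 184.8]
16.920887443524226 -3.7175447334946377 8.8
```

The pestle is now about 15° off plumb and still moving. I'll ease slightly more and dwell.

Emit:
{"op": "arm_command", "data": {
  "series": [
    [[0,0,0],0],
    [[0,0,0],0],
    [[0,0,0],0]
  ],
  "claw": 0.017
}}

```text
clock: 9.18
ee_pos: [624.8, -147.0, 322.3]
eef_rot: [3.138, 0.152, -0.0]
force: [-0.3, -0.4, -3.6]
grip_width: 17.5
```

```bash
python3 ck.py
```

```text
86 [397.9 134.2]
129 [383.5 184.9]
17.186379845502817 -3.7727453895268894 9.225
```

Emit:
{"op": "arm_command", "data": {
  "series": [
    [[0,0,0],0],
    [[0,0,0],0]
  ],
  "claw": 0.0173
}}

```text
clock: 9.48
ee_pos: [624.9, -147.0, 322.3]
eef_rot: [3.138, 0.152, 0.0]
force: [-0.9, 0.8, -4.5]
grip_width: 17.3
```

```bash
python3 ck.py
```

```text
88 [398.5 134.3]
122 [385.4 185. ]
17.209994723997706 -4.660392417967065 9.525
```

Emit:
{"op": "arm_command", "data": {
  "series": [
    [[0,0,0],0],
    [[0,0,0],0]
  ],
  "claw": 0.0176
}}

```text
clock: 9.78
ee_pos: [624.8, -147.0, 322.3]
eef_rot: [3.138, 0.152, -0.0]
force: [0.6, -0.0, -4.5]
grip_width: 17.7
```

```bash
python3 ck.py
```

```text
86 [399.4 134.6]
119 [388.7 185.1]
17.694597536527368 -4.090552338427842 9.825
```

Emit:
{"op": "arm_command", "data": {
  "series": [
    [[0,0,0],0],
    [[0,0,0],0]
  ],
  "claw": 0.0179
}}

```text
clock: 10.07
ee_pos: [624.9, -147.0, 322.2]
eef_rot: [3.138, 0.152, -0.0]
force: [-0.1, -0.0, -5.2]
grip_width: 17.9
```

```bash
python3 ck.py;python3 look.py 8 290 80 450 200
```

```text
86 [399.9 134.7]
120 [390.9 185.1]
18.12919150584685 -4.481890138844711 10.125
10.125 [ 624.84691038 -146.97539291  322.28319805] [-0.62202342  0.12882435 -4.48189014] 18.12919150584685
```

View pics/s8.png

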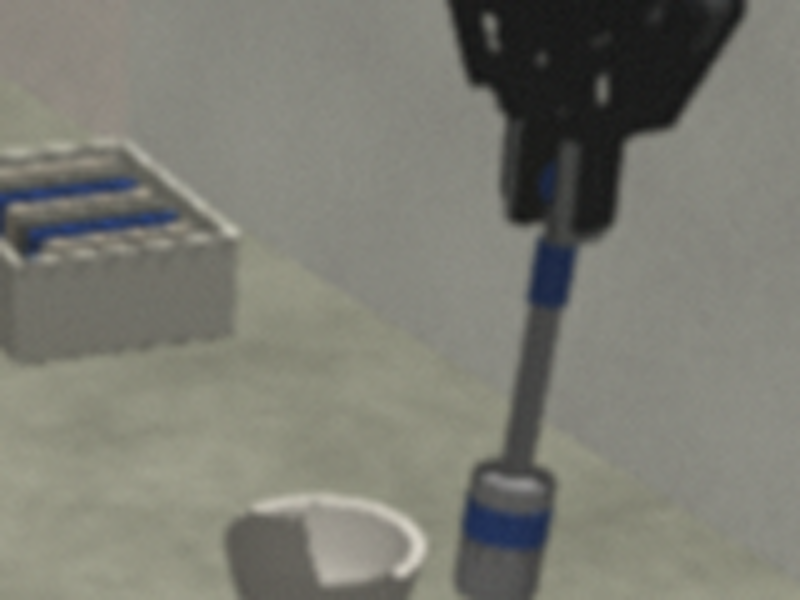

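View pics/w8.png

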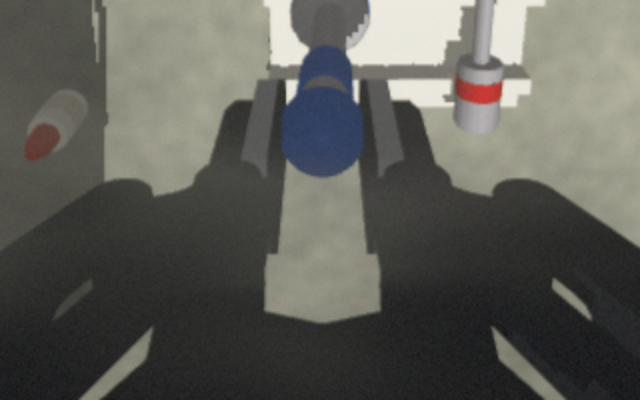

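Emit:
{"op": "arm_command", "data": {
  "series": [
    [[0,0,0],0],
    [[0,0,0],0]
  ],
  "claw": 0.0181
}}

```text
clock: 10.48
ee_pos: [624.8, -147.0, 322.3]
eef_rot: [-3.138, -0.152, 0.0]
force: [0.0, -0.9, -4.1]
grip_width: 18.2
```

```bash
python3 ck.py
```

```text
87 [400.1 134.7]
119 [391.3 185.1]
18.10025871055531 -4.107277452739551 10.525
```

About 4.5° off plumb and at rest. Now the firm grip.

Emit:
{"op": "arm_command", "data": {
  "series": [
    [[0,0,0],0],
    [[0,0,0],0],
    [[0,0,0],0],
    [[0,0,0],0]
  ],
  "claw": 0.0,
  "grip_force": 100
}}

```text
clock: 11.02
ee_pos: [624.8, -147.0, 322.3]
eef_rot: [-3.138, -0.152, 0.0]
force: [-0.7, -0.4, -5.6]
grip_width: 15.2
```

```bash
python3 ck.py; python3 - <<'E'
from h import *;from plant import camera,monitor
c=camera("top");cv2.imwrite("pics/t9.png",cv2.resize(c["image"][120:280,370:500,::-1],None,fx=3.7,fy=3.7))
s=monitor.get_state();go(s,(500,0,350),0.1);print(s["qpos"])
E
```

```text
85 [399.2 134.7]
119 [387.6 185.1]
15.221576363635169 -4.288723652516801 11.075
shift m [-0.1101 -0.1584 -0.0277] a 0.0968 tilt [ 0. -0.] spin deg -0.18
[ 1.18710331e-02  4.47590418e-01  5.72103578e-01  1.04799700e-05
 -1.69530275e+00  1.65573722e+00]
```

View pics/t9.png

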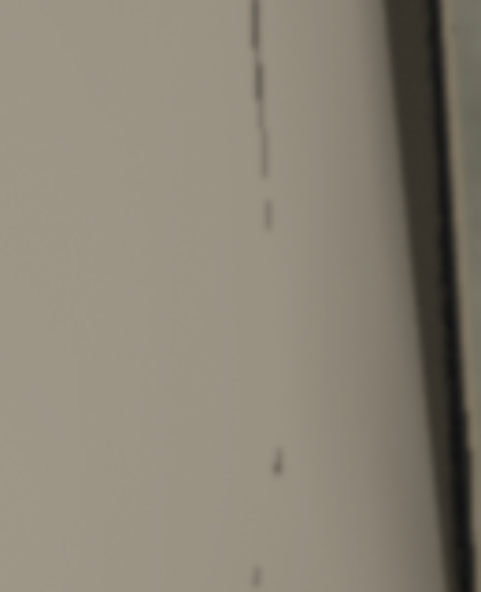

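Regripping rolled it back a little. I'll fit the angle properly from both bands.

```bash
cat > fit.py <<'E'
from h import *;import pickle
from scipy.optimize import least_squares
s,d=pickle.load(open("d0.pkl","rb"));c=d["side"]
u=np.array([np.cos(.1),np.sin(.1),0])
def pr(X): q=c["R"]@X+c["t"];return q[:2]/q[2]*c["fx"]+[c["cx"],c["cy"]]
def f(p,o):
    th,dx,dz=p;k=np.array([625,-147,324.])+u*dx+[0,0,dz];a=u*np.sin(th)+np.array([0,0,1])*np.cos(th)
    # band centres seen on near surface of cylinder, ~ toward camera
    v=-c["R"].T@c["t"]-k;v/=np.linalg.norm(v);v-=v@a*a
    return np.r_[(pr(k-31*a+v*5)-o[0]),(pr(k-126*a+v*13)-o[1])]
for o in (((395.6,133.4),(374.8,182.9)),((400.1,134.7),(391.3,185.1)),((399.2,134.7),(387.6,185.1))):
    r=least_squares(f,[0.1,0,0],args=(np.array(o),));print(np.degrees(r.x[0]),r.x[1:],r.fun.round(2))
E
python3 fit.py;python3 look.py 9 290 80 450 200
```

```text
24.2016246163198 [ 2.29666174 -1.1311416 ] [ 0.07 -0.15 -0.05  0.17]
5.508852697057433 [ 3.73008433 -2.56330524] [ 0.01  0.11 -0.02 -0.13]
9.66885827380208 [ 3.77377625 -2.34787453] [ 0.   -0.05  0.    0.06]
11.125 [ 624.84434943 -146.99657224  322.28481267] [-0.08388425  0.34469926 -4.65572161] 15.204783852092405
```

View pics/w9.png

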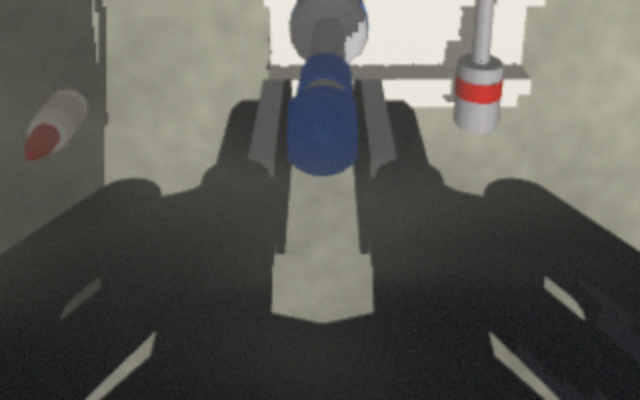

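At the 5.5° tilt it hung for over half a second, and it is now at about 9.7°, firmly gripped. That tilt puts the foot about 27 mm on the robot side of the knob, so I'll compensate. Next I'll carry it over the jar.

```bash
python3 - <<'E'
from h import *;from plant import monitor
s=monitor.get_state();go(s,(508.5,142.5,324),0.1)
E
```

```text
shift m [-0.0878 -0.2994 -0.0017] a 0.0968 tilt [ 0.0001 -0.    ] spin deg -0.18
```

Emit:
{"op": "arm_command", "data": {
  "series": [
    [[-0.003,-0.01,-0.002],0],
    [[-0.009,-0.03,-0.002],0],
    [[-0.018,-0.06,-0.002],0],
    [[-0.028,-0.095,-0.002],0],
    [[-0.038,-0.13,-0.002],0]
  ]
}}

```text
clock: 11.85
ee_pos: [573.6, -19.8, 324.7]
eef_rot: [-3.138, -0.152, -0.001]
force: [0.5, 0.3, -4.8]
grip_width: 15.3
```

Emit:
{"op": "arm_command", "data": {
  "series": [
    [[-0.011,-0.037,0],0],
    [[-0.023,-0.078,0],0],
    [[-0.035,-0.119,0],0],
    [[-0.044,-0.15,0],0],
    [[-0.05,-0.169,0],0]
  ]
}}

```text
clock: 12.48
ee_pos: [507.2, 143.9, 324.8]
eef_rot: [-3.137, -0.155, -0.001]
force: [0.3, 0.0, -4.7]
grip_width: 15.0
```

Emit:
{"op": "arm_command", "data": {
  "series": [
    [[0,0,0],0],
    [[0,0,0],0],
    [[0,0,0],0]
  ]
}}

```text
clock: 12.85
ee_pos: [508.4, 141.6, 324.4]
eef_rot: [3.138, 0.151, 0.0]
force: [0.7, -0.2, -4.0]
grip_width: 15.2
```

```bash
python3 - <<'E'
from h import *;from plant import camera,monitor
import pickle
s=monitor.get_state();go(s,(508.5,142.5,324),0.1);print(s["ee_pos"],s["force"],s["clock"],s["grip_width"])
w=camera("wrist");sd=camera("side");tp=camera("top");pickle.dump((s,w,sd,tp),open("j1.pkl","wb"))
cv2.imwrite("pics/w10.png",w["image"][:,:,::-1]);cv2.imwrite("pics/s10.png",cv2.resize(sd["image"][50:230,170:380,::-1],None,fx=3.3,fy=3.3,interpolation=cv2.INTER_CUBIC))
E
```

```text
shift m [ 0.0001 -0.0009  0.0004] a 0.096 tilt [ 0.0001 -0.0001] spin deg -0.23
[508.44878892 141.55491133 324.35956253] [ 0.73613659 -0.20594917 -4.01175358] 12.85 15.22488232883142
```

View pics/w10.png

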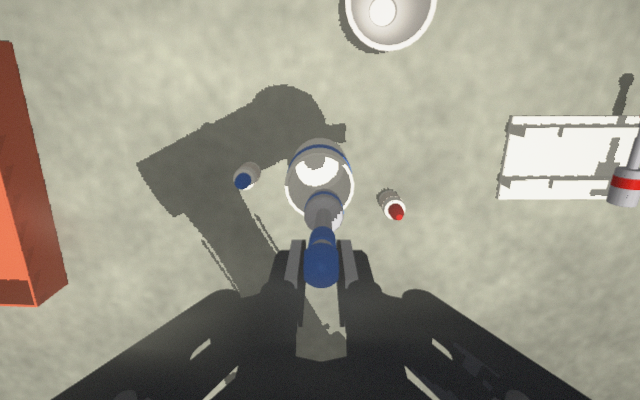

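View pics/s10.png

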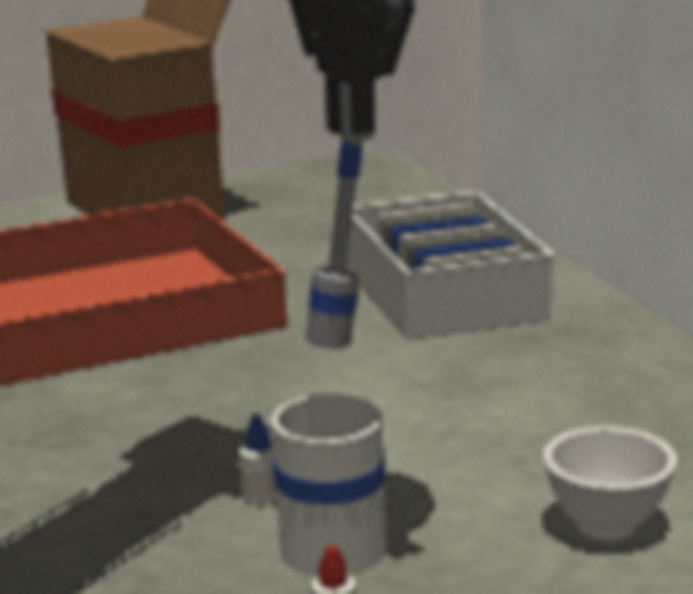

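```bash
python3 - <<'E'
import pickle;from h import *
s,w,sd,tp=pickle.load(open("j1.pkl","rb"));wr(w,s)
def pw(X): q=np.linalg.inv(w["W"])@np.r_[X,1];return (q[:2]/q[2]*w["fx"]+[w["cx"],w["cy"]]).round(1)
def ps(X): q=sd["R"]@X+sd["t"];return (q[:2]/q[2]*sd["fx"]+[sd["cx"],sd["cy"]]).round(1)
k=np.r_[s["ee_pos"]]+[2,0,0];u=np.array([np.cos(.096),np.sin(.096),0])
for th in(5,9.7,13):
    t=np.radians(th);a=u*np.sin(t)+np.array([0,0,np.cos(t)]);f=k-158*a
    print(th,f.round(1),"foot side",ps(f),"wrist foot",pw(f),"shoulder",pw(k-108*a))
print("rim side",ps(np.array([483.5,140,110])),"rim wrist",pw(np.array([483.5,140,110])),"floor",pw(np.array([483.5,140,6])))
cv2.imwrite("pics/w10c.png",cv2.resize(w["image"][125:245,250:390,::-1],None,fx=5,fy=5,interpolation=cv2.INTER_CUBIC))
E
```

```text
5 [496.7 140.2 167. ] foot side [273.5 152.9] wrist foot [320.7 191.7] shoulder [320.6 206.2]
9.7 [484.  139.  168.6] foot side [268.5 153.5] wrist foot [320.7 205.2] shoulder [320.6 217.2]
13 [475.1 138.1 170.4] foot side [264.9 153.5] wrist foot [320.7 214.8] shoulder [320.6 225. ]
rim side [269.2 176.6] rim wrist [319.8 187.1] floor [320.  165.4]
```

View pics/w10c.png

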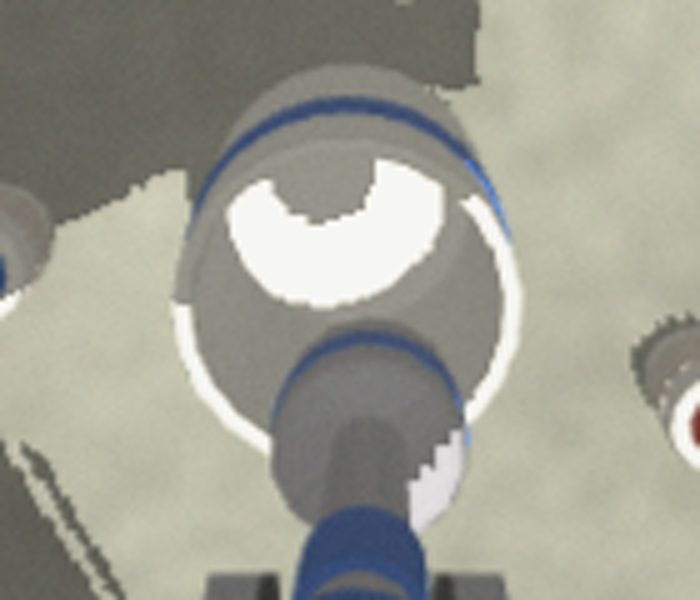

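The wrist crop puts the jar rim centre at (319.4,187), as predicted. The head shoulder circle is at (324,212), so the tilt is about 8° and the foot is about 3 mm off in tool x and 3.5 mm in tool y. I'll correct that while descending.

Emit:
{"op": "arm_command", "data": {
  "series": [
    [[-0.003,-0.004,0.005],0],
    [[-0.003,-0.004,0.02],0],
    [[-0.003,-0.004,0.04],0],
    [[-0.003,-0.004,0.06],0],
    [[-0.003,-0.004,0.07],0]
  ]
}}

```text
clock: 13.62
ee_pos: [504.1, 145.5, 252.1]
eef_rot: [3.137, 0.152, -0.005]
force: [-0.2, -0.3, -2.8]
grip_width: 15.2
```

```bash
python3 look.py 11 210 90 330 180
```

```text
13.625 [504.11173373 145.51009245 252.12597455] [-0.18666697 -0.30664589 -2.79851953] 15.210163051896792
```

View pics/s11.png

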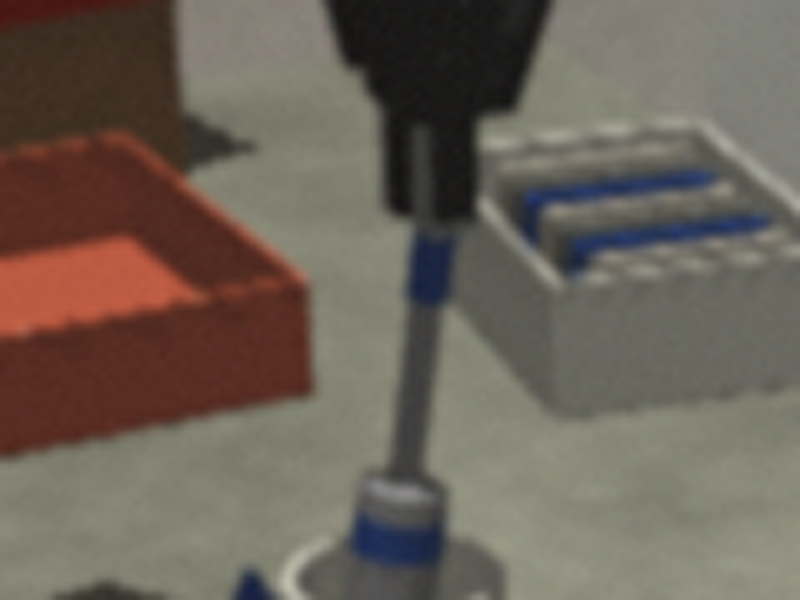

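View pics/w11.png

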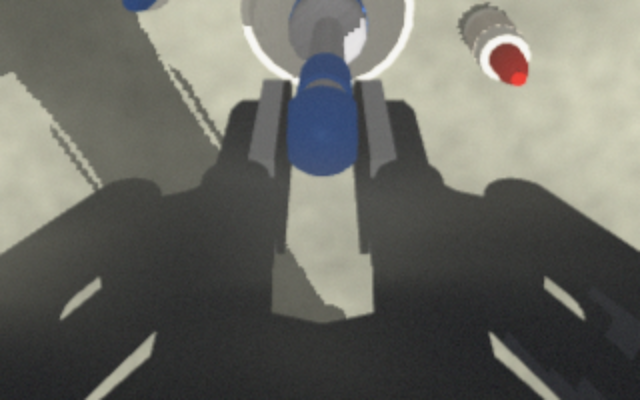

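The head is centred over the opening (head at about 328, rim at about 327), so I'll keep descending.

Emit:
{"op": "arm_command", "data": {
  "series": [
    [[0,0,0.01],0],
    [[0,0,0.03],0],
    [[0,0,0.05],0],
    [[0,0,0.065],0],
    [[0,0,0.07],0]
  ]
}}

```text
clock: 14.35
ee_pos: [504.8, 145.6, 183.5]
eef_rot: [3.137, 0.152, -0.002]
force: [-1.5, -0.7, -3.8]
grip_width: 15.0
```

```bash
python3 look.py 12 210 100 330 190
```

```text
14.35 [504.75713581 145.63448358 183.4878199 ] [-1.47093763 -0.66909737 -3.78208479] 14.988769136098709
```

View pics/s12.png

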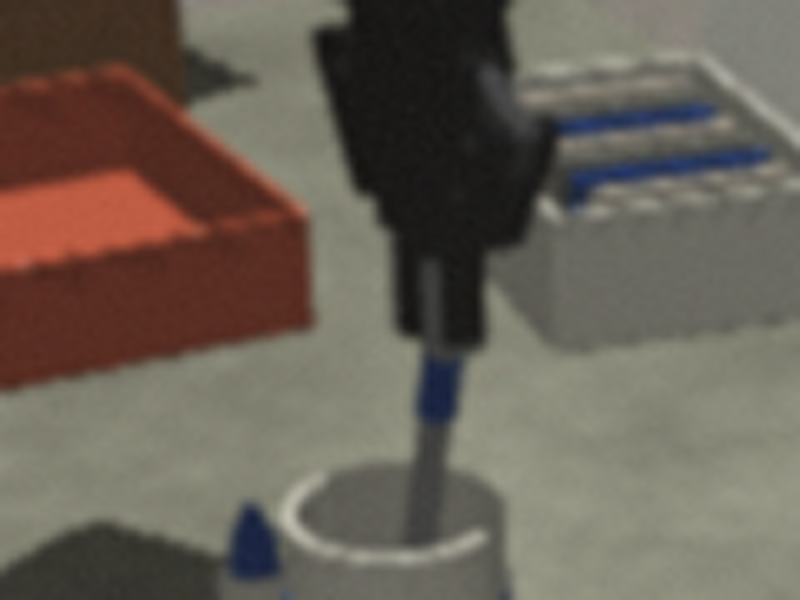

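View pics/w12.png

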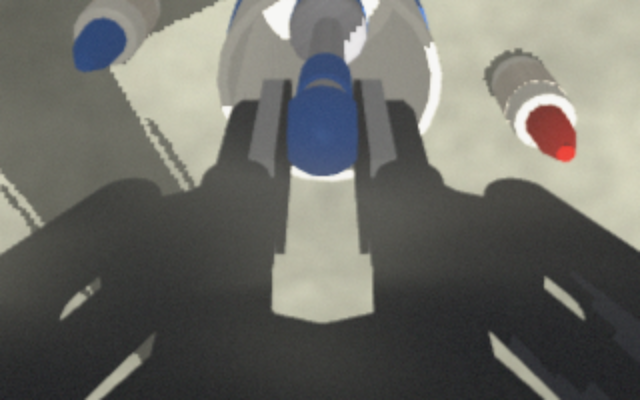

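Emit:
{"op": "arm_command", "data": {
  "series": [
    [[0,0,0.005],0],
    [[0,0,0.01],0],
    [[0,0,0.013],0],
    [[0,0,0.013],0]
  ]
}}

```text
clock: 14.95
ee_pos: [504.9, 145.7, 171.0]
eef_rot: [3.138, 0.152, -0.001]
force: [-0.2, -0.3, -4.0]
grip_width: 15.4
```

Emit:
{"op": "arm_command", "data": {
  "series": [
    [[0,0,0.001],0],
    [[0,0,0.002],0],
    [[0,0,0.003],0],
    [[0,0,0.003],0]
  ]
}}

```text
clock: 15.45
ee_pos: [505.0, 145.8, 168.2]
eef_rot: [3.138, 0.152, -0.0]
force: [-0.4, 0.6, -3.6]
grip_width: 15.5
```

Emit:
{"op": "arm_command", "data": {
  "series": [
    [[0,0,0.001],0],
    [[0,0,0.002],0],
    [[0,0,0.002],0]
  ]
}}

```text
clock: 15.82
ee_pos: [504.9, 145.8, 166.2]
eef_rot: [3.138, 0.152, -0.0]
force: [-0.3, 0.3, -3.9]
grip_width: 15.4
```

Emit:
{"op": "arm_command", "data": {
  "series": [
    [[0,0,0.001],0],
    [[0,0,0.002],0],
    [[0,0,0.002],0]
  ]
}}

```text
clock: 16.2
ee_pos: [505.5, 145.9, 164.8]
eef_rot: [-3.138, -0.152, -0.002]
force: [0.6, -0.6, -0.9]
grip_width: 15.0
```

Contact: the Fz drop shows the heavy end is touching the floor at TCP z of about 165. One check before releasing.

```bash
python3 look.py 13 210 100 330 190; python3 - <<'E'
from h import *;from plant import camera
c=camera("wrist");cv2.imwrite("pics/w13b.png",cv2.resize(c["image"][120:320,230:410,::-1],None,fx=3,fy=3))
E
```

```text
16.2 [505.45210196 145.89321705 164.84273284] [ 0.55742823 -0.61534347 -0.94935538] 15.005756153266685
```

View pics/w13b.png

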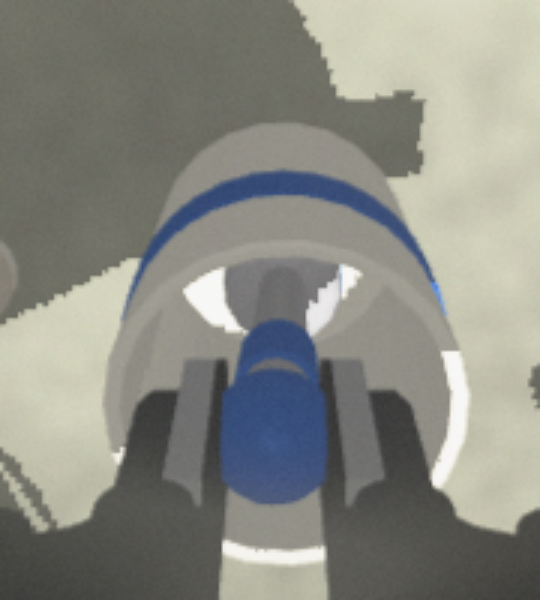

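The head is centred laterally inside the jar, with floor visible on both sides. I'll release in stages.

Emit:
{"op": "arm_command", "data": {
  "series": [
    [[0,0,0],0],
    [[0,0,0],0],
    [[0,0,0],0]
  ],
  "claw": 0.0185
}}

```text
clock: 16.73
ee_pos: [505.1, 145.8, 164.5]
eef_rot: [-3.138, -0.152, -0.001]
force: [0.1, 0.1, 0.8]
grip_width: 18.6
```

Emit:
{"op": "arm_command", "data": {
  "series": [
    [[0,0,0],0],
    [[0,0,0],0],
    [[0,0,0],0],
    [[0,0,0],0]
  ],
  "claw": 0.05
}}

```text
clock: 17.23
ee_pos: [505.0, 145.8, 164.3]
eef_rot: [3.138, 0.152, -0.0]
force: [0.4, -0.2, -0.3]
grip_width: 50.0
```

```bash
python3 look.py 14 210 100 330 190; python3 - <<'E'
from h import *;from plant import camera
c=camera("wrist");cv2.imwrite("pics/w14b.png",cv2.resize(c["image"][120:320,230:410,::-1],None,fx=3,fy=3))
E
```

```text
17.225 [504.97036691 145.77859926 164.25983109] [ 0.42029876 -0.18730026 -0.29490989] 50.043333765689624
```

View pics/w14b.png

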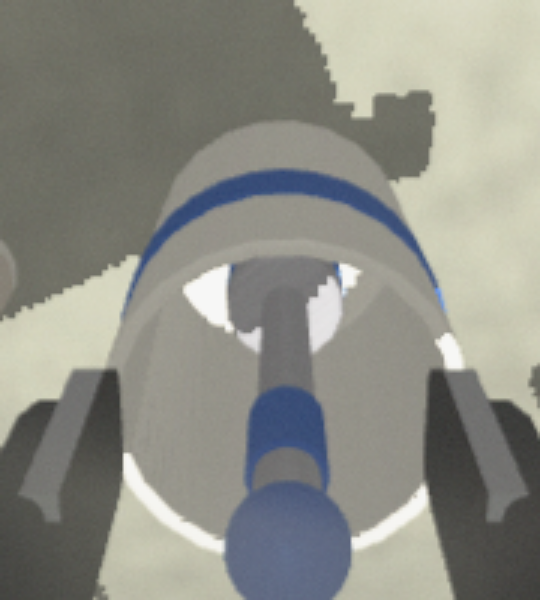

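View pics/s14.png

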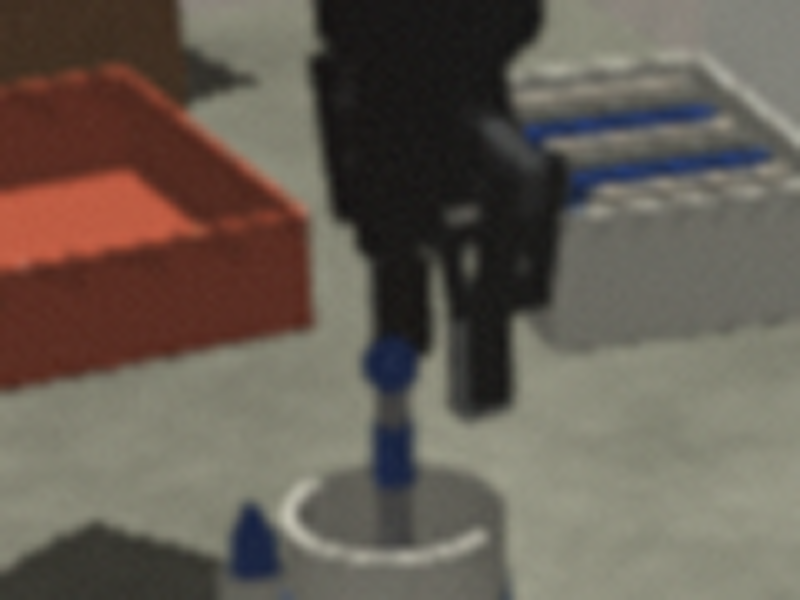

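It is standing upright and free of the fingers, so I'll retreat upwards.

Emit:
{"op": "arm_command", "data": {
  "series": [
    [[0.005,0,-0.015],0],
    [[0.01,0,-0.04],0],
    [[0.01,0,-0.08],0],
    [[0.01,0,-0.11],0],
    [[0.01,0,-0.13],0]
  ]
}}

```text
clock: 18.0
ee_pos: [515.2, 146.8, 296.0]
eef_rot: [-3.137, -0.152, -0.003]
force: [0.6, 0.1, 0.3]
grip_width: 50.0
```

Emit:
{"op": "arm_command", "data": {
  "series": [
    [[0,0,0],0],
    [[0,0,0],0],
    [[0,0,0],0]
  ]
}}

```text
clock: 18.38
ee_pos: [514.5, 146.6, 293.2]
eef_rot: [3.137, 0.152, -0.003]
force: [-0.3, -0.3, -1.1]
grip_width: 50.1
```

```bash
python3 - <<'E'
from h import *;from plant import camera,monitor
import pickle
s=monitor.get_state();c=camera("wrist");cv2.imwrite("pics/w15.png",c["image"][:,:,::-1]);t=camera("side");cv2.imwrite("pics/s15.png",t["image"][:,:,::-1]);print(s["clock"],s["ee_pos"],s["force"])
pickle.dump((s,c,t),open("e.pkl","wb"))
E
```

```text
18.375 [514.52620662 146.61597985 293.15004364] [-0.29204897 -0.26428883 -1.09611146]
```

View pics/w15.png

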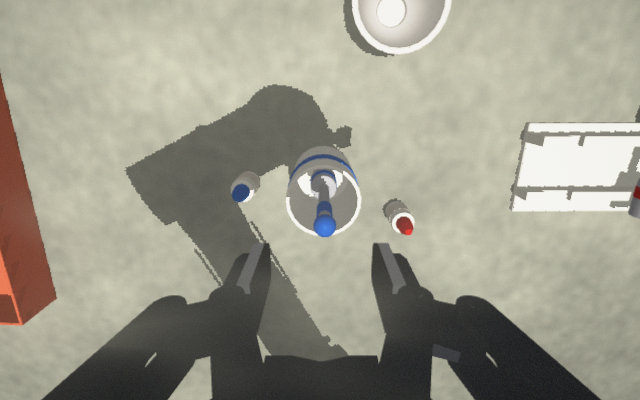

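View pics/s15.png

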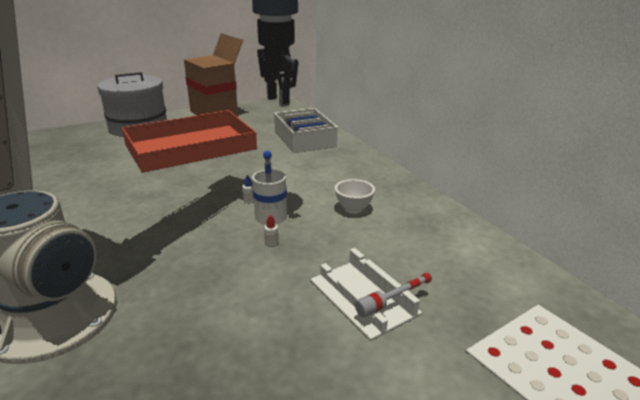

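```bash
python3 - <<'E'
import pickle;from h import *
s,w,t=pickle.load(open("e.pkl","rb"));wr(w,s)
print(tri([ray(w,(324,226)),ray(t,(267.3,155.5))]))
for n,p in dict(head=(322,180)).items(): print(n,atz(ray(w,p),56))
from plant import r;print(r.hand_in())
E
```

```text
(array([480.98663846, 139.9977147 , 163.87831522]), [np.float64(0.27383897796929707), np.float64(0.27383897796923756)])
head [491.01370857 142.45336035  56.        ]
the job is handed in; nothing more can be done
None
```

I picked up the blue pestle by its knob at about 100 N and lifted it clear. I then eased the opening in steps until it hung about 5° off plumb, and gripped it firmly again. I lowered it heavy end first to the jar floor, released it and backed the arm away. The job is handed in at about 18.4 s of the 54 s allowed; no verdict was reported.

**Last checks:**
- **Pestle in the jar:** the knob triangulated at (481, 140, 164) mm. That matches a pestle standing nearly upright on the floor of the jar, whose centre I measured at about (483.5, 140).
- **Head position:** a rough estimate puts the head about 8 mm from the jar's centre, within the 25 mm limit. I did not measure the foot directly.
- **Other objects:** by eye in the last pictures, the red pestle, both bottles and the mortar look unmoved. The gripper is well clear.

**What disagreed or was off:**
- **Opening reading:** on the 20 mm knob it read about 15.4 mm when gripped, probably from give in the pads.
- **Easing by force alone:** dropping the grip to 20 N did not make the pestle swing, so I had to ease the opening instead.
- **Tilt after regripping:** it rolled back to about 8–10°, still under 12°. I corrected the foot position for this before lowering.

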